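# Hold the rocking drill table level with its trim lever

## Task

The top-heavy drill table is resting tipped on its stop under a box of beads of unknown weight. Grip the red handle of the trim lever and work it from side to side until the table comes up level, then keep the table level for at least 6 seconds, never letting it swing right over onto its other stop. Move the table by the lever alone, leave the other things where they are, and finish while still gripping the handle with the table level and calm.

Things in the scene. Friction and masses are not known exactly. Their poses are not given: they have to be found in the camera images.
- stand: Fixed grey base (280 x 420 x 20 mm) with two aluminium cheeks carrying the pivot of the rocking drill table. Origin on the work surface under the pivot; z up, x along the pivot axis (105 mm up) away from the robot, y to the bead box end. White dial on the far side, top 252 mm up, green middle = level +-0.1 rad. Blue spring drum: radius 30 mm, centre 105 mm up, at x -48 to -68 mm.
- rocker (a joint): Tilt of the table about the stand's x, rad: 0 level, negative = bead box end (+y) down; stops at -0.2 and +0.2; starts at rest on -0.2. A black needle on the dial shows it. Nominal inertia with box 0.089 kg m2, damping 0.012 N m s/rad. Torques (N m): spring +0.16*lever lifts the bead end; top-heavy gravity +0.23*tilt; load -0.028 nominal (-0.088 to +0.023), net of a counterweight.
- load_end (a point): Middle of the table's end face on the bead box side, 180 mm from the pivot axis, 111 mm above the work surface when level; its height changes by 180 mm times the tilt. The steel table is 140 x 360 mm (stand x -30 to 110 mm), its top 116 mm up when level, with a blue vise in the middle up to 160 mm above the work surface.
- beads: Wooden box of beads (80 x 70 x 45 mm) bolted on the +y end of the table, its centre 137 mm from the pivot axis. Nominal 0.13 kg; the true weight is 0.7 to 1.35 times that. A built-in counterweight takes up 0.14 N m of its 0.168 N m (nominal) moment. Origin at the centre of its underside.
- lever (a joint): Twist of the torsion spring between lever and table, rad = lever angle - rocker + 0.25, where the lever angle is 0 upright and grows as the lever leans to the stand's -y. 0 when the lever is free (it springs back); range -0.9 to 1.2; the spring is 0.16 N m/rad. More twist lifts the bead box. With the handle held still the table is unstable at net 0.07 N m/rad: time constant about 1.1 s.
- lever_grip (a point): Grip point in the red round handle bar of the trim lever: 20 mm thick, level, along the stand's x from -92 to -147 mm, this point at x -122 mm. The lever turns about the pivot axis; the handle's centre line lies 130 mm from it (lever angle a: stand y = -130 sin a, z = 105 + 130 cos a mm). The dark arm, 16 mm wide, is at x -83 to -93 mm. Pinch it from above, fingers on its +y and -y sides.
- glue: White glue bottle, 56 mm across, 130 mm tall, a bystander. Origin at its underside.
- varnish: Amber varnish jar with a black lid, 68 mm across, 75 mm tall, a bystander. Origin at its underside.
- driver: Screwdriver lying on the work surface, a bystander.
- crate: Open wooden crate full of beads, 100 x 100 x 60 mm, a bystander. Origin at its underside.

How it is judged:
On the way:
1. the table is kept level (within 0.1 rad) for 6 s without a break (value of joint rocker between -0.1 and 0.1 rad), for 6 s.
At the end, for the whole second after the job is handed in: The table is level within 0.1 rad and turns slower than 0.15 rad/s, and the fingers still grip the lever (more than 2 N) (all of step 1 and velocity of joint rocker between -0.15 and 0.15 rad/s and contact force between the fingers and lever above 2 N); the arm keeps its last pose, push and grip.
It fails at once if the table swings over onto its other stop (tilt above 0.185 rad) (value of joint rocker above 0.185 rad).
It fails at once if the table, the vise or the bead box is touched by the robot or propped with something (contact force between any of beads, rocker_c0, rocker_c1, rocker_c2, rocker_c3, rocker_c4, rocker_c5, rocker_c6 and anything else above 1 N).
It fails at once if a bystander is moved by more than 30 mm (distance of any of glue, varnish, driver, crate from where it was at the start of the episode above 0.03 m).
It also fails if it takes over 58 s, if anything falls off the work surface, if the arm or the gripper's body presses on something with over 40 N, if the wrist force passes 120 N, or if a joint passes its speed limit or range.

## Robot

A 7-joint arm with a two-finger parallel gripper is mounted at the origin on the work surface. World frame = base frame: x ahead of the robot, y to its left, z up, the work surface at z = 0. Lengths are in m, angles in rad, forces in N, time in s.
With the tool pointing down it reaches from about 0.425 to 0.875 m from the base axis. Payload 9.9 kg.
Tool frame: the origin (TCP) lies between the finger pads; the fingertips stand 11 mm ahead of it and the grasp point (between the pads) lies 8 mm behind it (bot.tcp_to_tips is the distance from the TCP to the fingertips, in m); z points along the fingers, y is the line along which they close (so a half turn about z gives the same grasp; the last joint's range is limited). The gripper opens to 85 mm and grips with 20 to 120 N. Pads are 22 mm wide; open, the fingers measure 114 mm over their backs; the gripper's body (76 mm by 85 mm) begins 54 mm behind the grasp point. The pads swing forward as they close: fully open they stand 13 mm farther back than shut.
Start: joints at [1.128, 0.576, 0.025, 1.437, -0.015, 1.129, -0.057], TCP at [0.237, -0.632, 0.242] pointing down, gripper open.
Joint ranges: [-2.76, 2.76], [-0.34, 2.15], [-1.52, 1.57], [0.19, 2.46], [-1.09, 4.23], [0.17, 1.99], [-2.82, 2.82]. Speed limits (rad/s): [2.22, 2.22, 3.01, 3.01, 3.14, 3.14, 3.14].

## Interface

Orientations are given as a unit quaternion [x, y, z, w].
In Python, from workcell import bot gives the robot as it stands.
- The arm moves only by the shell command python3 -m creep 'ROWS' [OPENING]. ROWS is JSON, a list of rows, each a list of 6 numbers: the shift along the tool's x, y, z in cm, then the turn, a rotation vector about the tool's x, y, z in rad. A call has 1 to 10 rows; each row is the pose to reach, as a shift and turn from the pose commanded when the call began, along the tool's axes at that moment; what a row does not reach only later rows make up. A row lasts 1/12 s, in which the tool goes at most 41.7 mm and 7.16 degrees, less where a joint would pass 70% of its speed; a pose out of reach is approached as far as the arm can. A call with a gripper value outside its range is refused whole. OPENING is the opening, from -1 (shut) to 1 (fully open), set as the call begins (- or left out, the last holds). The fingers move at their own pace and stop on an object; the grip force is fixed at half the most. Time passes only in rows, so rows that repeat a pose let the fingers close. It gives the time, the measured TCP pose, the force, the opening and the grip force at its end, in the units of the state.
- bot.get_state(): the state, without advancing time (a new reading comes with each control period).
- bot.get_image(name): name is "scene" or "side" or "wrist"; returns the picture (480x640x3 uint8, blue, green, red); there is no depth.
- bot.camera_info(name): a dict with "fx", "fy", "cx", "cy" (pixels), "extrinsics" (4x4, takes a point from world to camera coordinates). Camera axes: x right, y up, looking along -z (the intrinsics and any distortion apply to the point x, -y, -z); pixel columns grow to the right and rows downward; lengths in m; the calibration is good to about 2 mm. A picture is of the moment at which its call begins: read the wrist's pose just before it. camera_info takes no time and is no camera call; for the wrist camera it gives the pose at the moment of the call.
- bot.finish_job(): hands the job in; it is judged then, once.
Trained networks look in the newest picture that a camera, given by its name, has taken for a name from the list of things; names that differ only in an ending like _2 or _b are one class to them, and where a whole thing is asked for, a point or a joint stands for the part that bears it (a point fixed in the world has none). Each returns a list of dicts, best first, with "conf" (0 to 1); they miss things now and then, are a little off and sometimes report something else, mostly with a low value. They report only what shows in the picture. A call takes as long as a camera call.
- bot.regions_of(camera, name): "mask" (480x640 bool, what is visible of it) and "rect" ([centre column, centre row, width, height] in pixels, round what is visible of it).
The state is a dict: "time": time; "q": joint angles; "qd": joint speeds; "joint_torque": joint torques, N m; "tcp_pos": TCP position; "tcp_rot": TCP orientation; "wrist_force": force on the tool from outside, world axes, zero at the start; "torque": the same for the moment, N m; "finger_gap": finger opening in m; "grasp_force": force on a finger pad.
Only numpy, scipy, OpenCV 4.12 (cv2) and the standard library are available. Lean on these libraries where they do the work, as an engineer would, in place of code of your own. Each camera call takes 0.05 s, during which the arm holds its last target. There are 200 camera calls.

## Working session

There is one attempt and no reset: what is moved stays moved. The work goes in short steps, Python scripts to look and compute and a shell command to move; the robot and the scene stay as the last step left them, time stands still between calls to the robot, and variables do not carry over. Pictures are saved under pics/ and viewed, at most 10 in all, crops included, and the job is handed in when it is done.

```bash
mkdir -p pics; ls; python3 - <<'E'
from workcell import bot
import cv2, numpy as np
s=bot.get_state(); print(s['time'],s['tcp_pos'],s['tcp_rot'],s['finger_gap'])
a=bot.get_image("scene"); b=bot.get_image("side")
cv2.imwrite("pics/a.png",a); cv2.imwrite("pics/b.png",b)
for c in("scene","side"):
  i=bot.camera_info(c); print(c,{k:(np.round(v,3).tolist() if k=='extrinsics' else v) for k,v in i.items()})
  for n in("stand","lever_grip","load_end","beads","glue","varnish","crate","driver"):
    for r in bot.regions_of(c,n)[:1]: print(n,r['conf'],np.round(r['rect']))
E
```

```text
pics
0.0 [ 0.23689826 -0.63159131  0.24143666] [ 9.83947486e-01  1.78456237e-01 -1.70484754e-04 -8.28687023e-04] 0.0849481561717483
scene {'fx': 601.3504654659264, 'fy': 601.3504654659264, 'cx': 320.8189224426944, 'cy': 246.8042448417682, 'extrinsics': [[0.877, 0.48, 0.0, -0.5], [-0.359, 0.657, 0.663, 0.088], [0.318, -0.582, 0.749, -2.115], [0.0, 0.0, 0.0, 1.0]]}
stand 0.66 [350. 268. 145. 146.]
lever_grip 0.79 [330. 227.  23.  66.]
load_end 0.84 [357. 249. 105. 110.]
beads 0.84 [386. 233.  40.  29.]
glue 0.81 [340. 184.  13.  28.]
varnish 0.67 [205. 354.  25.  33.]
crate 0.62 [249. 412.  54.  54.]
driver 0.75 [395. 200.  12.  22.]
side {'fx': 489.45440227824344, 'fy': 489.45440227824344, 'cx': 318.55665339667735, 'cy': 242.65686584650038, 'extrinsics': [[-0.999, -0.035, -0.013, 0.546], [0.019, -0.773, 0.634, -0.088], [-0.033, 0.633, 0.773, -1.309], [0.0, 0.0, 0.0, 1.0]]}
stand 0.61 [275. 288. 144. 173.]
lever_grip 0.78 [324. 270.  34.  22.]
load_end 0.61 [279. 269. 125. 140.]
beads 0.81 [252. 314.  44.  44.]
glue 0.75 [370. 408.  29.  46.]
varnish 0.59 [367. 158.  21.  32.]
crate 0.75 [371. 405.  27.  46.]
driver 0.97 [273. 451.  14.  58.]
```

View pics/a.png

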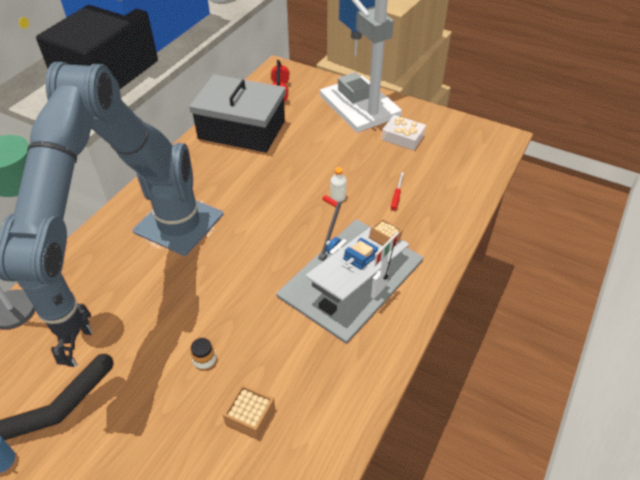

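View pics/b.png

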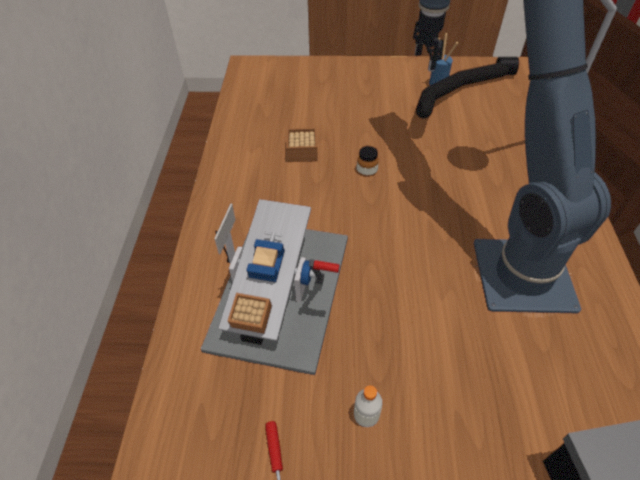

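The scene view shows the stand corners at (279,294), (346,334), (422,260) and (355,222), with the handle near (330,200). In the side view the corners are (347,234), (315,374) and (206,350). There the red handle is near (325,267) and the bead box near (249,312). I'll fit the pose next.

```bash
cat > h.py <<'E'
import numpy as np, cv2
from workcell import bot
from scipy.optimize import least_squares
from scipy.spatial.transform import Rotation as R
INFO={c:bot.camera_info(c) for c in("scene","side")}
def proj(c,P,i=None):
    i=i or INFO[c]; P=np.atleast_2d(P); E=np.array(i['extrinsics'])
    p=P@E[:3,:3].T+E[:3,3]
    return np.c_[i['cx']+i['fx']*p[:,0]/-p[:,2], i['cy']+i['fy']*-p[:,1]/-p[:,2]]
def w(pose,P):  # stand -> world
    P=np.atleast_2d(P); return R.from_euler('z',pose[2]).apply(P)+[pose[0],pose[1],0]
def red(img,box):
    h=cv2.cvtColor(img,cv2.COLOR_BGR2HSV); m=((h[...,0]<8)|(h[...,0]>172))&(h[...,1]>180)&(h[...,2]>90)
    k=np.zeros_like(m); x0,x1,y0,y1=box; k[y0:y1,x0:x1]=m[y0:y1,x0:x1]; v,u=np.nonzero(k); return np.array([u.mean(),v.mean()]),len(u)
E
python3 - <<'E'
from h import *
a=cv2.imread("pics/a.png"); b=cv2.imread("pics/b.png")
ha,na=red(a,(315,345,185,215)); hb,nb=red(b,(300,350,250,285)); print(ha,na,hb,nb)
r=least_squares(lambda X:np.r_[proj("scene",X)[0]-ha,proj("side",X)[0]-hb],[.5,0,.2]); print("handle",r.x,r.fun)
ca=np.array([[279,294],[346,334],[422,260],[355,222]]); cb=np.array([[347,234],[315,374],[206,350]])
L=np.array([[-.14,-.21,.02],[.14,-.21,.02],[.14,.21,.02],[-.14,.21,.02]])
f=lambda p:np.r_[(proj("scene",w(p,L+[p[3],0,0]))-ca).ravel(),(proj("side",w(p,L[[0,3,2]]+[p[3],0,0]))-cb).ravel(),
 (proj("scene",w(p,[-.1195,.0566,.222]))[0]-ha)*2,(proj("side",w(p,[-.1195,.0566,.222]))[0]-hb)*2]
s=least_squares(f,[.7,0,0,0]); print("stand",s.x,np.round(s.fun,1))
p=s.x; print("hdl model",w(p,[-.1195,.0566,.222]),"grip",w(p,[-.122,.0566,.222]),"axis pt",w(p,[-.122,0,.105]))
print("beads",proj("side",w(p,R.from_euler('x',-.2).apply([.04,.137,.055])+[0,0,.105])),proj("scene",w(p,R.from_euler('x',-.2).apply([.04,.137,.055])+[0,0,.105])))
np.save("pose.npy",p[:3])
E
```

```text
[329.11290323 200.51612903] 62 [325.52727273 266.06060606] 165
handle [0.52202484 0.14606226 0.22203067] [ 0.60512145  0.17544794  0.41674539 -0.14107093]
stand [ 0.63015074  0.07027025 -0.1711366   0.01252126] [-4.2 -1.5  0.3  5.8  0.6 -4.9 -0.7 -4.7  0.3  0.8  1.4 -2.  -5.1 -0.1
  1.3  0.2  0.8 -0. ]
hdl model [[0.52203554 0.14639457 0.222     ]] grip [[0.51957206 0.14682032 0.222     ]] axis pt [[0.50993294 0.09104715 0.105     ]]
beads [[248.59090085 310.01541778]] [[386.04636865 227.60499366]]
```

```bash
cat > ov.py <<'E'
from h import *
p=np.load("pose.npy"); th,a=-.2,-.45
def ov(img,c,box):
    S=4; x0,y0,W,H=box; o=cv2.resize(img[y0:y0+H,x0:x0+W],None,fx=S,fy=S,interpolation=cv2.INTER_CUBIC)
    def ln(P,col):
        q=((proj(c,w(p,P))-[x0,y0]+.5)*S).astype(int); cv2.polylines(o,[q.reshape(-1,1,2)],True,col,1)
    ln(np.array([[-.14,-.21,.02],[.14,-.21,.02],[.14,.21,.02],[-.14,.21,.02]])+[.0125,0,0],(0,255,0))
    r=R.from_euler('x',th); ln(r.apply([[-.03,-.18,.011],[.11,-.18,.011],[.11,.18,.011],[-.03,.18,.011]])+[0,0,.105],(255,0,255))
    h=[0,-.13*np.sin(a),.105+.13*np.cos(a)]; ln(np.array([[-.147,0,0],[-.092,0,0]])+h,(255,255,0))
    return o
o=np.hstack([ov(cv2.imread("pics/a.png"),"scene",(270,180,160,160)),ov(cv2.imread("pics/b.png"),"side",(200,190,160,190))[:640]])
cv2.imwrite("pics/ov.png",cv2.resize(o,(800,400)))
E
python3 ov.py
```

```text
(no output)
```

View pics/ov.png

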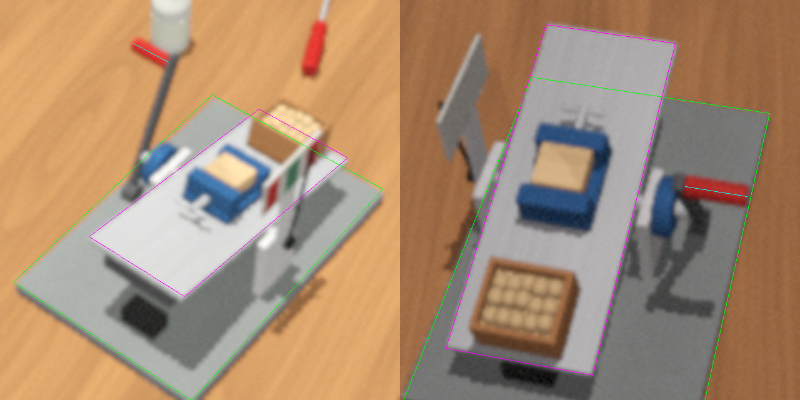

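The overlay shows the model outline sitting on the base, table and handle in both views, and the triangulated handle height of 0.222 matches. Next I'll work out the approach.

```bash
cat > to.py <<'E'
import sys; from h import *
p=np.load("pose.npy")
def target(a,dz=0): 
    t=w(p,[-.122,-.13*np.sin(a),.105+.13*np.cos(a)])[0]; return t+[0,0,dz-.008]
def rel(T):
    s=bot.get_state(); r=R.from_quat(s['tcp_rot']); X=R.from_euler('z',p[2])*R.from_quat([1,0,0,0])
    return np.round(r.inv().apply(T-s['tcp_pos'])*100,2), np.round((r.inv()*X).as_rotvec(),3), s['time']
if __name__=="__main__": print(target(float(sys.argv[1]),float(sys.argv[2])),*rel(target(float(sys.argv[1]),float(sys.argv[2]))))
E
python3 to.py -.45 .08
python3 -c "
from h import *
for n in('glue',):
  g=least_squares(lambda X:np.r_[proj('scene',[X[0],X[1],.065])[0]-[340,184],proj('side',[X[0],X[1],.065])[0]-[369,406]],[.5,.3]);print(g.x,g.fun)"
```

```text
[0.51956278 0.14676664 0.29405812] [ 53.8  -63.    -5.17] [ 0.   -0.    0.53] 0.9
[0.42840806 0.39113968] [-1.60153531 -2.32721723 -1.25606038 -0.34391772]
```

```bash
python3 -m creep '[[2.7,-3.1,-0.5,0,0,0.05],[5.4,-6.3,-1,0,0,0.1],[8.1,-9.4,-1.5,0,0,0.15],[10.8,-12.6,-2,0,0,0.2],[13.5,-15.7,-2.6,0,0,0.26],[16.1,-18.9,-3.1,0,0,0.32],[18.8,-22,-3.6,0,0,0.37],[21.5,-25.2,-4.1,0,0,0.42],[24.2,-28.3,-4.6,0,0,0.48],[26.9,-31.5,-5.2,0,0,0.53]]' 1; python3 to.py -.45 .08
```

```text
time: 1.73
tcp_pos: [0.3782, -0.2417, 0.2946]
tcp_rot: [0.996, -0.087, 0.0, 0.0]
wrist_force: [0.2, -0.4, -0.2]
finger_gap: 0.0853
grasp_force: 0.0
[0.51956278 0.14676664 0.29405812] [  7.18 -40.71   0.05] [ 0.    -0.001 -0.003] 1.7333
```

```bash
python3 -m creep '[[0.7,-4,0,0,0,0],[1.4,-8,0,0,0,0],[2.1,-12,0,0,0,0],[2.8,-16,0,0,0,0],[3.5,-20,0,0,0,0],[4.3,-24,0,0,0,0],[5,-28,0,0,0,0],[5.7,-32,0,0,0,0],[6.5,-36.5,0,0,0,0],[7.2,-40.7,0,0,0,0]]' 1; python3 -m creep '[[0,0,0,0,0,0],[0,0,0,0,0,0]]'; python3 to.py -.45 0; python3 - <<'E'
from h import *
b=bot.get_image("side"); c=bot.get_image("wrist"); np.save("c_info.npy",bot.camera_info("wrist"),allow_pickle=True)
cv2.imwrite("pics/side2.png",b); cv2.imwrite("pics/w2.png",c); cv2.imwrite("pics/v2.png",np.hstack([cv2.resize(c,(480,360)),b[190:370,190:350].repeat(2,0).repeat(2,1)]))
E
```

```text
time: 2.57
tcp_pos: [0.517, 0.1424, 0.2944]
tcp_rot: [0.996, -0.086, 0.0, -0.0]
wrist_force: [0.6, -0.0, -0.4]
finger_gap: 0.0856
grasp_force: 0.0
time: 2.73
tcp_pos: [0.5166, 0.1432, 0.2938]
tcp_rot: [0.997, -0.083, -0.0, -0.0]
wrist_force: [0.2, -0.4, -0.8]
finger_gap: 0.0855
grasp_force: 0.0
[0.51956278 0.14676664 0.21405812] [ 0.24 -0.39  7.97] [-0.001  0.001  0.005] 2.7333
```

View pics/v2.png

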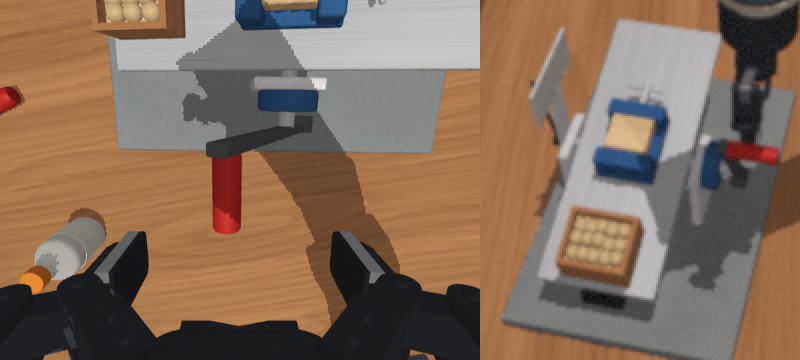

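The wrist view shows the red handle centred between the open fingers. In the side view the bead box and table are unobstructed. I'll go down and grip.

```bash
python3 -m creep '[[0.1,-0.2,2.5,0,0,0],[0.2,-0.4,5,0,0,0],[0.2,-0.4,7,0,0,0],[0.2,-0.4,8,0,0,0],[0.2,-0.4,8,0,0,0],[0.2,-0.4,8,0,0,0]]' 1; python3 to.py -.45 0;  python3 -m creep '[[0,0,0,0,0,0],[0,0,0,0,0,0],[0,0,0,0,0,0],[0,0,0,0,0,0],[0,0,0,0,0,0],[0,0,0,0,0,0],[0,0,0,0,0,0],[0,0,0,0,0,0]]' -1; python3 to.py -.45 0
```

```text
time: 3.33
tcp_pos: [0.5193, 0.143, 0.2146]
tcp_rot: [0.996, -0.086, -0.0, 0.0]
wrist_force: [-0.4, -0.0, 0.5]
finger_gap: 0.0855
grasp_force: 0.0
[0.51956278 0.14676664 0.21405812] [-0.04 -0.37  0.06] [ 0.     0.    -0.002] 3.3333
time: 4.0
tcp_pos: [0.5194, 0.1444, 0.2145]
tcp_rot: [0.996, -0.085, 0.0, -0.0]
wrist_force: [-1.1, 1.5, 6.0]
finger_gap: 0.0186
grasp_force: 58.6
[0.51956278 0.14676664 0.21405812] [-0.03 -0.24  0.05] [-0.001 -0.001  0.   ] 4.0
```

```bash
cat > look.py <<'E'
# usage: look.py dy dz (cm, the tool shift just commanded) [n images]
import sys, json, os; from h import *; from to import target
from scipy.linalg import solve_discrete_are, expm
p=np.load("pose.npy"); I,B,K,KS=.089,.012,.07,.16
xs,ys=np.meshgrid(np.arange(-.005,.086,.0015),np.arange(.098,.178,.0015))
def rect(img,th):
    P=np.c_[xs.ravel(),ys.ravel(),np.full(xs.size,.056)]
    q=proj("side",w(p,R.from_euler('x',th).apply(P)+[0,0,.105])).astype(np.float32).reshape(*xs.shape,2)
    g=cv2.cvtColor(img,cv2.COLOR_BGR2GRAY).astype(np.float32); g=cv2.GaussianBlur(g,(0,0),.7)
    return cv2.remap(g,q[...,0],q[...,1],cv2.INTER_CUBIC)
ref=rect(cv2.imread("pics/side2.png"),-.2)
def tilt(img):
    T=np.arange(-.24,.241,.01); c=[cv2.matchTemplate(rect(img,t),ref,cv2.TM_CCOEFF_NORMED)[0,0] for t in T]
    k=int(np.clip(np.argmax(c),1,len(T)-2)); f=np.polyfit(T[k-1:k+2]-T[k],c[k-1:k+2],2); return T[k]-f[1]/2/f[0],max(c)
def lever(s):
    d=R.from_euler('z',-p[2]).apply(np.array(s['tcp_pos'])-[p[0],p[1],0]); return np.arctan2(-d[1],d[2]+.008-.105)
D=json.load(open("log.json")) if os.path.exists("log.json") else {"log":[],"cmd":None}
if D["cmd"] is None: D["cmd"]=(R.from_euler('z',-p[2]).apply(np.array([.5193,.143,.2146])-[p[0],p[1],0])).tolist()
dy,dz=float(sys.argv[1])/100,float(sys.argv[2])/100; D["cmd"][1]-=dy; D["cmd"][2]-=dz
for _ in range(int(sys.argv[3]) if len(sys.argv)>3 else 1):
    s=bot.get_state(); m=[tilt(bot.get_image("side"))]; th,c=np.mean(m,0)
    D["log"].append([s['time'],lever(s),th])
json.dump(D,open("log.json","w")); cv2.imwrite("pics/last.png",bot.get_image("side")) if len(sys.argv)>4 else 0
L=np.array(D["log"]); t,a,th=L.T
print("t %.2f a %.3f th %.4f ncc %.2f grip %.0f F %s"%(t[-1],a[-1],th[-1],c,s['grasp_force'],np.round(s['wrist_force'],1)))
# window fit after leaving the stop
k=np.nonzero(th<-.185)[0]; i0=max((k[-1]+1) if len(k) else 0,0); i0=max(i0,np.searchsorted(t,t[-1]-4))
n=len(t)-i0; a_t=-.42; x=None
if n>=2:
    def sim(q,tt):
        ts=np.arange(t[i0],t[-1]+.005,.01); y=np.zeros((len(ts),2)); y[0]=q[:2]; al=np.interp(ts,t,a)
        for j in range(1,len(ts)):
            T,O=y[j-1]; O+=.01*(KS*(al[j]+.25)+K*T+q[2]-B*O)/I; y[j]=T+.01*O,O
        return np.interp(tt,ts,y[:,0]),y[-1]
    f=lambda q:np.r_[(sim(q,t[i0:])[0]-th[i0:])/.006,(q[2]+.03)/.04,q[1]/.3]
    r=least_squares(f,[th[i0],.05,-.03]); x=sim(r.x,t[-1])[1]; Ld=r.x[2]
    h=.5; M=expm(np.array([[0,1,0],[K/I,-B/I,KS/I],[0,0,0]])*h); Ad,Bd=M[:2,:2],M[:2,2:]
    Q,Rr=np.diag([1,.3]),np.array([[.15]]); S=solve_discrete_are(Ad,Bd,Q,Rr); G=np.linalg.solve(Rr+Bd.T@S@Bd,Bd.T@S@Ad)
    a_t=-.25-Ld/KS-float((G@x)[0]); nx=Ad@x+Bd[:,0]*-float((G@x)[0])
    print("fit th %.3f om %.3f L %.4f n %d | a_eq %.3f -> a* %.3f (pred th %.3f om %.3f)"%(*x,Ld,n,-.25-Ld/KS,a_t,*nx))
def row(A): return np.round([(.13*np.sin(A)+D["cmd"][1])*100,-((.105-.008+.13*np.cos(A))-D["cmd"][2])*100],2)
for A in sorted({a_t,a[-1]+.1,a[-1]+.2}): print("  row for a=%.3f: tool y,z cm"%A,row(A))
E
python3 look.py 0 0 3
```

```text
t 4.10 a -0.433 th -0.2002 ncc 1.00 grip 59 F [-0.9  1.6  5.9]
  row for a=-0.420: tool y,z cm [-0.02 -0.11]
  row for a=-0.333: tool y,z cm [ 1.03 -0.53]
  row for a=-0.233: tool y,z cm [ 2.28 -0.89]
```

```bash
python3 -m creep '[[0,0.5,-0.25,0,0,0],[0,1,-0.5,0,0,0],[0,1.44,-0.66,0,0,0],[0,1.44,-0.66,0,0,0],[0,1.44,-0.66,0,0,0]]' | head -1; python3 look.py 1.44 -.66
python3 -m creep '[[0,0.5,-0.13,0,0,0],[0,1,-0.25,0,0,0],[0,1,-0.25,0,0,0],[0,1,-0.25,0,0,0]]' | head -1; python3 look.py 1 -.25
```

```text
time: 4.57
t 4.57 a -0.304 th -0.2002 ncc 1.00 grip 59 F [-1.6  1.3  5.6]
  row for a=-0.420: tool y,z cm [-1.46  0.55]
  row for a=-0.204: tool y,z cm [ 1.21 -0.31]
  row for a=-0.104: tool y,z cm [ 2.49 -0.51]
time: 4.95
t 4.95 a -0.234 th -0.2003 ncc 1.00 grip 59 F [-1.7  7.1  5.1]
  row for a=-0.420: tool y,z cm [-2.46  0.8 ]
  row for a=-0.134: tool y,z cm [ 1.1  -0.21]
  row for a=-0.034: tool y,z cm [ 2.39 -0.32]
```

```bash
python3 -m creep '[[0,0.5,-0.1,0,0,0],[0,1.1,-0.21,0,0,0],[0,1.1,-0.21,0,0,0],[0,1.1,-0.21,0,0,0]]' | head -1; python3 look.py 1.1 -.21
python3 -m creep '[[0,0.5,-0.06,0,0,0],[0,1,-0.1,0,0,0],[0,1,-0.1,0,0,0],[0,1,-0.1,0,0,0]]' | head -1; python3 look.py 1 -.1
```

```text
time: 5.33
t 5.33 a -0.146 th -0.2002 ncc 1.00 grip 59 F [-5.6  4.2 15.3]
  row for a=-0.420: tool y,z cm [-3.56  1.01]
  row for a=-0.046: tool y,z cm [ 1.14 -0.11]
  row for a=0.054: tool y,z cm [ 2.44 -0.1 ]
time: 5.72
t 5.72 a -0.073 th -0.2002 ncc 1.00 grip 61 F [-2.3  7.3  9.2]
  row for a=-0.420: tool y,z cm [-4.56  1.11]
  row for a=0.027: tool y,z cm [ 1.09 -0.02]
  row for a=0.127: tool y,z cm [2.38 0.08]
```

```bash
python3 -m creep '[[0,0.5,0,0,0,0],[0,0.9,-0.02,0,0,0],[0,0.9,-0.02,0,0,0],[0,0.9,-0.02,0,0,0]]' | head -1; python3 look.py 0.9 -.02; python3 -m creep '[[0,0.4,0,0,0,0],[0,0.7,0,0,0,0],[0,0.7,0,0,0,0],[0,0.7,0,0,0,0]]' | head -1; python3 look.py 0.7 0
```

```text
time: 6.1
t 6.10 a 0.002 th -0.2002 ncc 1.00 grip 61 F [-3.7  5.4 10.2]
  row for a=-0.420: tool y,z cm [-5.46  1.13]
  row for a=0.102: tool y,z cm [1.16 0.07]
  row for a=0.202: tool y,z cm [2.45 0.26]
time: 6.48
t 6.48 a 0.052 th -0.2003 ncc 1.00 grip 61 F [-3.2  6.2 10.9]
  row for a=-0.420: tool y,z cm [-6.16  1.13]
  row for a=0.152: tool y,z cm [1.11 0.15]
  row for a=0.252: tool y,z cm [2.38 0.41]
```

```bash
python3 -m creep '[[0,0.5,0.05,0,0,0],[0,0.9,0.12,0,0,0],[0,0.9,0.12,0,0,0],[0,0.9,0.12,0,0,0]]' | head -1; python3 look.py 0.9 .12; python3 -m creep '[[0,0,0,0,0,0],[0,0,0,0,0,0],[0,0,0,0,0,0]]' | head -1; python3 look.py 0 0
```

```text
time: 6.87
t 6.87 a 0.130 th -0.2003 ncc 1.00 grip 62 F [-4.2  4.   5.5]
  row for a=-0.420: tool y,z cm [-7.06  1.01]
  row for a=0.230: tool y,z cm [1.21 0.22]
  row for a=0.330: tool y,z cm [2.46 0.58]
time: 7.17
t 7.17 a 0.129 th -0.2002 ncc 1.00 grip 62 F [-3.7  3.7  6.8]
  row for a=-0.420: tool y,z cm [-7.06  1.01]
  row for a=0.229: tool y,z cm [1.19 0.22]
  row for a=0.329: tool y,z cm [2.43 0.58]
```

```bash
python3 -m creep '[[0,0.4,0.07,0,0,0],[0,0.7,0.12,0,0,0],[0,0.7,0.12,0,0,0],[0,0.7,0.12,0,0,0]]' | head -1; python3 look.py 0.7 .12; python3 -m creep '[[0,0.3,0.07,0,0,0],[0,0.6,0.13,0,0,0],[0,0.6,0.13,0,0,0],[0,0.6,0.13,0,0,0]]' | head -1; python3 look.py 0.6 .13
```

```text
time: 7.55
t 7.55 a 0.181 th -0.2002 ncc 1.00 grip 62 F [-5.5  3.8 10.2]
  row for a=-0.420: tool y,z cm [-7.76  0.89]
  row for a=0.281: tool y,z cm [1.14 0.27]
  row for a=0.381: tool y,z cm [2.37 0.69]
time: 7.93
t 7.93 a 0.230 th -0.1989 ncc 1.00 grip 62 F [-3.9  4.   5.9]
  row for a=-0.420: tool y,z cm [-8.36  0.76]
  row for a=0.330: tool y,z cm [1.15 0.33]
  row for a=0.430: tool y,z cm [2.36 0.81]
```

```bash
python3 -m creep '[[0,0.3,0.07,0,0,0],[0,0.6,0.16,0,0,0],[0,0.6,0.16,0,0,0],[0,0.6,0.16,0,0,0]]' | head -1; python3 look.py 0.6 .16; python3 -m creep '[[0,0,0,0,0,0],[0,0,0,0,0,0],[0,0,0,0,0,0]]' | head -1; python3 look.py 0 0
```

```text
time: 8.32
t 8.32 a 0.276 th -0.1848 ncc 0.99 grip 62 F [-4.6  3.6  9. ]
  row for a=-0.420: tool y,z cm [-8.96  0.6 ]
  row for a=0.376: tool y,z cm [1.11 0.38]
  row for a=0.476: tool y,z cm [2.29 0.91]
time: 8.62
t 8.62 a 0.275 th -0.1624 ncc 1.00 grip 62 F [-4.7  4.   8. ]
fit th -0.162 om 0.141 L -0.0299 n 2 | a_eq -0.063 -> a* -0.004 (pred th -0.095 om 0.134)
  row for a=-0.004: tool y,z cm [-3.72 -0.53]
  row for a=0.375: tool y,z cm [1.1  0.37]
  row for a=0.475: tool y,z cm [2.29 0.91]
```

```bash
sed -i 's|(q\[2\]+.03)/.04|(q[2]+.061)/.008|; s/th<-.185/th<-.195/' look.py; python3 -m creep '[[0,0,0,0,0,0],[0,0,0,0,0,0]]' | head -1; python3 look.py 0 0
```

```text
time: 8.83
t 8.83 a 0.275 th -0.1359 ncc 0.99 grip 62 F [-4.1  4.4  8. ]
fit th -0.136 om 0.128 L -0.0601 n 3 | a_eq 0.126 -> a* 0.163 (pred th -0.077 om 0.112)
  row for a=0.163: tool y,z cm [-1.55 -0.36]
  row for a=0.375: tool y,z cm [1.1  0.37]
  row for a=0.475: tool y,z cm [2.29 0.91]
```

```bash
python3 -m creep '[[0,-0.8,-0.2,0,0,0],[0,-1.55,-0.36,0,0,0],[0,-1.55,-0.36,0,0,0],[0,-1.55,-0.36,0,0,0]]' | head -1; python3 look.py -1.55 -0.36
```

```text
time: 9.22
t 9.22 a 0.171 th -0.0783 ncc 0.99 grip 61 F [-3.9 -4.1 10.3]
fit th -0.079 om 0.160 L -0.0593 n 4 | a_eq 0.121 -> a* 0.036 (pred th -0.025 om 0.057)
  row for a=0.036: tool y,z cm [-1.65 -0.16]
  row for a=0.271: tool y,z cm [1.37 0.31]
  row for a=0.371: tool y,z cm [2.61 0.72]
```

```bash
python3 -m creep '[[0,-0.9,-0.1,0,0,0],[0,-1.65,-0.16,0,0,0],[0,-1.65,-0.16,0,0,0],[0,-1.65,-0.16,0,0,0],[0,-1.65,-0.16,0,0,0]]' | head -1; python3 look.py -1.65 -0.16
```

```text
time: 9.68
t 9.68 a 0.034 th -0.0138 ncc 0.97 grip 62 F [-3.4 -0.7  8.3]
fit th -0.013 om 0.110 L -0.0599 n 5 | a_eq 0.125 -> a* 0.007 (pred th 0.014 om 0.003)
  row for a=0.007: tool y,z cm [-0.37 -0.01]
  row for a=0.134: tool y,z cm [1.27 0.11]
  row for a=0.234: tool y,z cm [2.55 0.34]
```

```bash
python3 -m creep '[[0,-0.4,0,0,0,0],[0,-0.4,0,0,0,0],[0,-0.4,0,0,0,0],[0,-0.4,0,0,0,0],[0,-0.4,0,0,0,0]]' | head -1; python3 look.py -0.4 0
```

```text
time: 10.15
t 10.15 a 0.011 th 0.0159 ncc 0.97 grip 62 F [-3.3 -5.3 10.8]
fit th 0.016 om 0.021 L -0.0601 n 6 | a_eq 0.126 -> a* 0.076 (pred th 0.017 om -0.016)
  row for a=0.076: tool y,z cm [0.93 0.03]
  row for a=0.111: tool y,z cm [1.38 0.07]
  row for a=0.211: tool y,z cm [2.67 0.28]
```

```bash
python3 -m creep '[[0,0.5,0,0,0,0],[0,0.95,0.03,0,0,0],[0,0.95,0.03,0,0,0],[0,0.95,0.03,0,0,0],[0,0.95,0.03,0,0,0]]' | head -1; python3 look.py 0.95 0.03; python3 - <<'E'
from h import *
a=bot.get_image("scene"); cv2.imwrite("pics/dial.png",cv2.resize(a[190:320,310:430],None,fx=4,fy=4,interpolation=cv2.INTER_CUBIC))
E
```

```text
time: 10.62
t 10.62 a 0.067 th 0.0186 ncc 0.97 grip 62 F [-2.7  1.1  6.6]
fit th 0.017 om -0.031 L -0.0593 n 7 | a_eq 0.121 -> a* 0.135 (pred th 0.006 om -0.013)
  row for a=0.135: tool y,z cm [0.73 0.08]
  row for a=0.167: tool y,z cm [1.15 0.14]
  row for a=0.267: tool y,z cm [2.42 0.42]
```

View pics/dial.png

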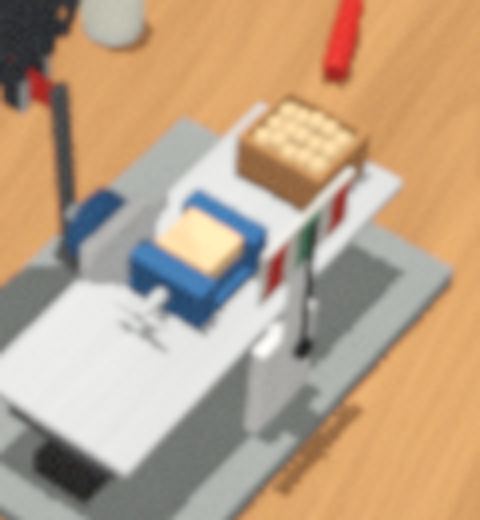

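The dial's needle, at about (310,240) in the crop, points into the green, so the table is level. The measured tilt agrees.

```bash
python3 -m creep '[[0,0.4,0.04,0,0,0],[0,0.7,0.08,0,0,0],[0,0.7,0.08,0,0,0],[0,0.7,0.08,0,0,0],[0,0.7,0.08,0,0,0]]' | head -1; python3 look.py 0.7 0.08
```

```text
time: 11.13
t 11.13 a 0.118 th 0.0170 ncc 0.97 grip 62 F [-4.3  1.5 10.8]
fit th 0.013 om -0.024 L -0.0582 n 8 | a_eq 0.114 -> a* 0.125 (pred th 0.004 om -0.009)
  row for a=0.125: tool y,z cm [-0.08 -0.02]
  row for a=0.218: tool y,z cm [1.1  0.19]
  row for a=0.318: tool y,z cm [2.35 0.53]
```

```bash
python3 -m creep '[[0,-0.3,-0.04,0,0,0],[0,-0.3,-0.04,0,0,0],[0,-0.3,-0.04,0,0,0],[0,-0.3,-0.04,0,0,0],[0,-0.3,-0.04,0,0,0]]' | head -1; python3 look.py -0.3 -0.04
```

```text
time: 11.6
t 11.60 a 0.099 th 0.0215 ncc 0.97 grip 62 F [-3.7 -0.1 10.6]
fit th 0.017 om -0.005 L -0.0575 n 9 | a_eq 0.109 -> a* 0.092 (pred th 0.012 om -0.015)
  row for a=0.092: tool y,z cm [-0.22 -0.02]
  row for a=0.199: tool y,z cm [1.16 0.18]
  row for a=0.299: tool y,z cm [2.42 0.5 ]
```

```bash
sed -i 's|+.061)/.008|+.058)/.012|' look.py; python3 -m creep '[[0,-0.5,-0.04,0,0,0],[0,-0.5,-0.04,0,0,0],[0,-0.5,-0.04,0,0,0],[0,-0.5,-0.04,0,0,0],[0,-0.5,-0.04,0,0,0]]' | head -1; python3 look.py -0.5 -0.04
```

```text
time: 12.07
t 12.07 a 0.071 th 0.0241 ncc 0.96 grip 62 F [-4.7 -2.6 12.3]
fit th 0.021 om -0.009 L -0.0571 n 10 | a_eq 0.107 -> a* 0.089 (pred th 0.014 om -0.018)
  row for a=0.089: tool y,z cm [0.24 0.01]
  row for a=0.171: tool y,z cm [1.3  0.15]
  row for a=0.271: tool y,z cm [2.56 0.43]
```

```bash
python3 -m creep '[[0,-0.1,0,0,0,0],[0,-0.1,0,0,0,0],[0,-0.1,0,0,0,0],[0,-0.1,0,0,0,0],[0,-0.1,0,0,0,0],[0,-0.1,0,0,0,0]]' | head -1; python3 look.py -0.1 0
```

```text
time: 12.62
t 12.62 a 0.065 th 0.0190 ncc 0.97 grip 62 F [-5.2 -4.  12.7]
fit th 0.017 om -0.026 L -0.0566 n 10 | a_eq 0.104 -> a* 0.112 (pred th 0.008 om -0.013)
  row for a=0.112: tool y,z cm [0.64 0.04]
  row for a=0.165: tool y,z cm [1.33 0.14]
  row for a=0.265: tool y,z cm [2.59 0.41]
```

```bash
python3 -m creep '[[0,0.45,0.03,0,0,0],[0,0.45,0.03,0,0,0],[0,0.45,0.03,0,0,0],[0,0.45,0.03,0,0,0],[0,0.45,0.03,0,0,0],[0,0.45,0.03,0,0,0]]' | head -1; python3 look.py 0.45 0.03
```

```text
time: 13.17
t 13.17 a 0.092 th 0.0090 ncc 0.97 grip 62 F [-4.8 -1.9 10.5]
fit th 0.008 om -0.028 L -0.0559 n 9 | a_eq 0.099 -> a* 0.122 (pred th 0.000 om -0.005)
  row for a=0.122: tool y,z cm [0.32 0.03]
  row for a=0.192: tool y,z cm [1.22 0.17]
  row for a=0.292: tool y,z cm [2.48 0.48]
```

```bash
python3 -m creep '[[0,0.35,0.03,0,0,0],[0,0.35,0.03,0,0,0],[0,0.35,0.03,0,0,0],[0,0.35,0.03,0,0,0],[0,0.35,0.03,0,0,0],[0,0.35,0.03,0,0,0]]' | head -1; python3 look.py 0.35 0.03
```

```text
time: 13.72
t 13.72 a 0.112 th 0.0062 ncc 0.97 grip 62 F [-3.6  2.1 10.2]
fit th 0.003 om -0.011 L -0.0555 n 8 | a_eq 0.097 -> a* 0.105 (pred th 0.000 om -0.002)
  row for a=0.105: tool y,z cm [-0.24 -0.03]
  row for a=0.212: tool y,z cm [1.12 0.19]
  row for a=0.312: tool y,z cm [2.38 0.53]
```

```bash
python3 -m creep '[[0,-0.15,-0.02,0,0,0],[0,-0.15,-0.02,0,0,0],[0,-0.15,-0.02,0,0,0],[0,-0.15,-0.02,0,0,0],[0,-0.15,-0.02,0,0,0],[0,-0.15,-0.02,0,0,0]]' | head -1; python3 look.py -0.15 -0.02
```

```text
time: 14.27
t 14.27 a 0.102 th 0.0088 ncc 0.97 grip 62 F [-3.2  1.6 10.9]
fit th 0.007 om 0.007 L -0.0553 n 8 | a_eq 0.096 -> a* 0.077 (pred th 0.007 om -0.007)
  row for a=0.077: tool y,z cm [-0.47 -0.04]
  row for a=0.202: tool y,z cm [1.14 0.18]
  row for a=0.302: tool y,z cm [2.4  0.51]
```

```bash
python3 -m creep '[[0,-0.35,-0.03,0,0,0],[0,-0.35,-0.03,0,0,0],[0,-0.35,-0.03,0,0,0],[0,-0.35,-0.03,0,0,0],[0,-0.35,-0.03,0,0,0],[0,-0.35,-0.03,0,0,0]]' | head -1; python3 look.py -0.35 -0.03
```

```text
time: 14.82
t 14.82 a 0.082 th 0.0092 ncc 0.97 grip 62 F [-4.2 -1.8 11.1]
fit th 0.011 om 0.007 L -0.0552 n 8 | a_eq 0.095 -> a* 0.071 (pred th 0.010 om -0.010)
  row for a=0.071: tool y,z cm [-0.19 -0.02]
  row for a=0.182: tool y,z cm [1.24 0.16]
  row for a=0.282: tool y,z cm [2.5  0.46]
```

```bash
python3 -m creep '[[0,0,0,0,0,0],[0,0,0,0,0,0],[0,0,0,0,0,0],[0,0,0,0,0,0],[0,0,0,0,0,0],[0,0,0,0,0,0]]' | head -1; python3 look.py 0 0
```

```text
time: 15.37
t 15.37 a 0.082 th 0.0060 ncc 0.97 grip 62 F [-4.7 -2.5 11.6]
fit th 0.008 om -0.005 L -0.0552 n 8 | a_eq 0.095 -> a* 0.090 (pred th 0.005 om -0.007)
  row for a=0.090: tool y,z cm [0.06 0.  ]
  row for a=0.182: tool y,z cm [1.24 0.16]
  row for a=0.282: tool y,z cm [2.51 0.46]
```

Level since about 9.1 s. I'll hold a little longer as margin before handing in.

```bash
python3 -m creep '[[0,0.15,0.01,0,0,0],[0,0.15,0.01,0,0,0],[0,0.15,0.01,0,0,0],[0,0.15,0.01,0,0,0],[0,0.15,0.01,0,0,0],[0,0.15,0.01,0,0,0]]' | head -1; python3 look.py 0.15 0.01
```

```text
time: 15.92
t 15.92 a 0.092 th 0.0000 ncc 0.97 grip 62 F [-3.6 -1.7 11.1]
fit th 0.001 om -0.014 L -0.0554 n 8 | a_eq 0.096 -> a* 0.113 (pred th -0.003 om 0.001)
  row for a=0.113: tool y,z cm [0.2  0.02]
  row for a=0.192: tool y,z cm [1.22 0.18]
  row for a=0.292: tool y,z cm [2.48 0.49]
```

```bash
python3 -m creep '[[0,0.2,0.02,0,0,0],[0,0.2,0.02,0,0,0],[0,0.2,0.02,0,0,0],[0,0.2,0.02,0,0,0],[0,0.2,0.02,0,0,0],[0,0.2,0.02,0,0,0]]' | head -1; python3 look.py 0.2 0.02
```

```text
time: 16.47
t 16.47 a 0.104 th -0.0037 ncc 0.97 grip 62 F [-3.5 -0.2  9.6]
fit th -0.005 om -0.012 L -0.0555 n 8 | a_eq 0.097 -> a* 0.120 (pred th -0.007 om 0.006)
  row for a=0.120: tool y,z cm [0.09 0.01]
  row for a=0.204: tool y,z cm [1.17 0.19]
  row for a=0.304: tool y,z cm [2.43 0.51]
```

```bash
python3 -m creep '[[0,0.1,0.01,0,0,0],[0,0.1,0.01,0,0,0],[0,0.1,0.01,0,0,0]]' | head -1; python3 look.py 0.1 0.01; python3 -c "
from workcell import bot; print(bot.finish_job())"
```

```text
time: 16.77
t 16.77 a 0.109 th -0.0040 ncc 0.97 grip 62 F [-4.6  0.8 10.4]
fit th -0.006 om -0.005 L -0.0554 n 8 | a_eq 0.096 -> a* 0.112 (pred th -0.006 om 0.006)
  row for a=0.112: tool y,z cm [-0.11 -0.01]
  row for a=0.209: tool y,z cm [1.13 0.19]
  row for a=0.309: tool y,z cm [2.39 0.53]
the job is handed in; nothing more can be done
None
```

I brought the table up level with the lever and held it within about 0.03 rad for about 7 s. I handed the job in at 16.8 s with the handle still gripped and the table almost still (tilt about -0.004 rad); `bot.finish_job()` returned no verdict.

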